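# Square an embossing plate into the press corner with a pusher

## Task

The brass embossing plate lies askew under the red bar guard of the press bed. Take the green-handled pusher out of its blue dock, where it was left handle-first, and with it nudge the plate along the bed until two of its edges are flush against both steel fences of the square corner, then bed it there with a last firm press of about 12 newtons; push only with the pusher, never with the gripper, and never with more than 25 newtons. Lay the pusher flat on the bare bench, and leave the jars and the spool beside the work where they are.

Things in the scene. Friction and masses are not known exactly. Their poses are not given: they have to be found in the camera images.
- press_bed: Grey steel bed, fixed, top 12 mm above the bench, with two steel fences in a square corner that points away from the robot. Origin: inner corner of the fences at bench height. Inner fence faces: planes x = 0 (205 mm long) and y = 0 (175 mm long), +x and +y pointing into the fences, z up. Bed spans x -175..0, y -205..0 mm; +x lies 35 to 55 degrees right of world x.
- guard_post (a point): Foot of the thin (6 mm) corner post of the red bar guard, at x -171, y -201 mm of the bed, on its top. The guard roofs the whole bed, 50 to 56 mm above the bench; fences are 14 mm wide and as high. Except for the post the sides x = -175 and y = -205 mm are open below the bars: the pusher reaches in there, the gripper does not fit.
- plate: Loose brass plate 80 x 110 x 12 mm (own x, y, z), dark ornament on top, about 0.3 kg, flat on the bed. Origin: centre of underside. Starts 20 to 50 mm from both fences, up to 0.2 rad askew, axes roughly along the bed's. Seated centre: x -40, y -55 mm of the bed. Slides at about 2 to 5 N; at a fence the force climbs steeply and must stay below 25 N.
- pusher: Loose straight pusher, 200 mm long, 0.14 kg, flat underneath. Origin: under the middle of its nose face; +x runs back to the handle, z up. Nose: black rubber 30 mm wide, 12 tall, x 0-12 mm. Shank: aluminium 14 wide, 12 tall, x 12-134. Green handle: 24 wide, 26 tall, x 134-200. Starts on the bench, handle inside the dock, only its first 90 mm showing.
- pusher_nose (a point): Centre of the pusher's nose face, 6 mm above its underside. Seating the plate takes it 95 mm inside the guard, so the pusher must be drawn out, laid down and taken again by the handle.
- pusher_handle (a point): Middle of the green handle, 167 mm behind the nose face and 13 mm above the underside.
- dock: Blue sleeve fixed on the bench, left or right of the bed, outside 118 x 44 x 39 mm, inside 34 x 34 mm, no floor, closed on top and at the far end; foot strips 3 mm thick stick out 15 mm on either side. Origin: middle of its open mouth at bench height; +x runs into the sleeve, away from the robot (within 0.15 rad of world x).
- paste_jar: Bystander: round jar with a blue cap, 65 mm across, 64 mm tall; stands on the side of the bed away from the dock. Origin: centre of its underside.
- gold_spool: Bystander: spool of gold thread, 33 mm across, 66 mm tall, behind the bed on the left. Origin: centre of its underside.
- pigment_jar: Bystander: dark jar with a white cap, 53 mm across, 57 mm tall, behind the bed on the right. Origin: centre of its underside.

How it is judged:
By the outcome, as a careful person would: the job done as asked, in the order asked, and still so for the second after the job is handed in, with the robot touching nothing.
It also fails if it takes over 72 s, if anything falls off the work surface, if the arm or the gripper's body presses on something with over 40 N, if the wrist force passes 120 N, or if a joint passes its speed limit or range.

## Robot

A 6-joint arm with a two-finger parallel gripper is mounted at the origin on a cart in front of the work surface, level with it; the furniture and walls round the work are solid. World frame = base frame: x ahead of the robot, y to its left, z up, the work surface at z = 0. Lengths are in m, angles in rad, forces in N, time in s.
With the tool pointing down it reaches from about 0.3 to 0.75 m from the base axis. Payload 8.5 kg.
Tool frame: the origin (TCP) lies at the very end of the fingers, on their centre line; the grasp point (between the pads) lies 19 mm behind it; z points along the fingers, y is the line along which they close (so a half turn about z gives the same grasp; the last joint's range is limited). The gripper opens to 88 mm and grips with 3 to 60 N. Pads are 18 mm wide; open, the fingers measure 123 mm over their backs; the gripper's body (75 mm by 187 mm) begins 45 mm behind the grasp point.
Start: joints at [-1.435, 0.381, 1.297, -0, 1.464, -0.215], TCP at [0.189, -0.516, 0.239] pointing down, gripper open.
Joint ranges: [-3.11, 3.11], [-0.89, 2.33], [0.22, 2.48], [-1.42, 4.56], [0.17, 2.85], [-2.88, 2.88]. Speed limits (rad/s): [2.39, 2.39, 3.14, 3.14, 3.14, 3.14].

## Interface

Orientations are given as a unit quaternion [w, x, y, z].
In Python, from rig import observe, read_camera, robot gives the robot as it stands. The module is installed in compiled form; this text tells all that it offers.
- The arm moves only by the tool jog_arm, never from a script. Its arguments are lists of equal length, an entry for each row: "dr": the turn, a rotation vector about the tool's x, y, z in units of pi rad (1.0 is pi rad), a list of three; "xyz": the shift along the tool's x, y, z in units of 0.25 m (1.0 is 0.25 m), a list of three; "grip": the closure, from -1 (fully open) to 1 (shut), so that 0 is half open. In form: {"dr": [[rx, ry, rz], ...], "xyz": [[dx, dy, dz], ...], "grip": [grip, ...]}. A call has 1 to 12 rows; each row is the pose to reach, as a shift and turn from the pose commanded when the call began, along the tool's axes at that moment, turning the shorter way round; what a row does not reach only later rows make up. A row lasts 1/10 s, in which the tool goes at most 50 mm and 8.59 degrees, less where a joint would pass 70% of its speed; a pose out of reach is approached as far as the arm can. A call with a number of a shift or a turn outside -1 to 1 is refused whole. A call with a gripper value outside its range is refused whole. The fingers move at their own pace and stop on an object; "newtons" is the grip in N (left out, the last holds). Time passes only in rows, so rows that repeat a pose let the fingers close. It gives the time, the measured TCP pose, the force, the opening and the grip force at its end, in the units of the state.
- observe(): the state, without advancing time (a new reading comes with each control period).
- read_camera(name): name is "scene" or "side" or "wrist"; returns a dict with "frame" (420x560x3 uint8, red, green, blue), "intrinsics" (3x3 intrinsics, pixels), "R" (3x3) and "t" (3): a world point X has camera coordinates R X + t. Camera axes: x right, y down, z forward; pixel columns grow to the right and rows downward; lengths in m; the calibration is good to about 2 mm. The wrist camera is an equidistant fisheye: a pixel r from the principal point sees the ray r / f radians off the axis. A picture is of the moment at which its call begins. There is no depth.
- robot.close_job(): hands the job in; it is judged then, once.
The state is a dict: "time_s": time; "joint_pos": joint angles; "dq": joint speeds; "tau": joint torques, N m; "tool_pos": TCP position; "eef_rot": TCP orientation; "wrist_force": force on the tool from outside, world axes, zero at the start; "wrist_torque": the same for the moment, N m; "finger_gap": opening from 0.0 (shut) to 1.0 (fully open); "grip_force": force on a finger pad.
Only numpy, scipy, OpenCV 4.12 (cv2) and the standard library are available. Lean on these libraries where they do the work, as an engineer would, in place of code of your own. Each camera call takes 0.05 s, during which the arm holds its last target. There are 200 camera calls.

## Working session

There is one attempt and no reset: what is moved stays moved. The work goes in short steps, Python scripts to look and compute and a tool call to move; the robot and the scene stay as the last step left them, time stands still between calls to the robot, and variables do not carry over. Pictures are saved under pics/ and viewed, at most 10 in all, crops included, and the job is handed in when it is done.

Besides the shell and the picture viewer there is one more tool, called after "Emit:" as a command line: name --argument value ..., lists and objects as JSON in quotes. jog_arm: Moves the arm, as the interface text tells. Its arguments: {"type":"object","properties":{"dr":{"type":"array"},"xyz":{"type":"array"},"grip":{"type":"array"},"newtons":{"type":"number"}},"required":["dr","xyz","grip"]}

```bash
mkdir -p pics
python3 - <<'E'
from rig import observe, read_camera
import cv2,numpy as np
print(observe())
for n in("scene","side"):
    c=read_camera(n);cv2.imwrite(f"pics/{n}0.png",cv2.resize(c["frame"][:,:,::-1],(800,600),interpolation=cv2.INTER_CUBIC))
    print(n,c["intrinsics"].tolist(),(-c["R"].T@c["t"]).round(3),c["R"].round(3).tolist())
E
```

```text
{'time_s': 0.0, 'joint_pos': array([-1.43526567e+00,  3.81182398e-01,  1.29828002e+00, -2.99839857e-05,
        1.46362197e+00, -2.15283727e-01]), 'dq': array([ 0.00037747,  0.00093322, -0.00107456,  0.00188613,  0.00076471,
        0.00154921]), 'tau': array([-1.09634846e-03, -4.37931848e+01, -2.24557972e+01,  7.12847197e-02,
        3.52317828e-02, -1.24539338e-04]), 'tool_pos': array([ 0.18897223, -0.5161987 ,  0.23813859]), 'eef_rot': array([-7.45868459e-04,  9.84655006e-01,  1.74510637e-01,  1.48417933e-05]), 'wrist_force': array([ 0.72551114, -1.56280327,  0.55338468]), 'wrist_torque': array([ 0.04921778,  0.05817333, -0.0306693 ]), 'grip_force': 0.0, 'finger_gap': 0.9967968548419982}
scene [[527.8772938459718, 0.0, 281.7417114525029], [0.0, 527.8772938459718, 202.42210335390217], [0.0, 0.0, 1.0]] [0.039 0.715 1.045] [[-0.77, -0.639, 0.008], [-0.467, 0.554, -0.689], [0.436, -0.534, -0.724]]
side [[543.0637211553593, 0.0, 286.9748169589985], [0.0, 543.0637211553593, 210.1011918508079], [0.0, 0.0, 1.0]] [ 0.376 -1.454  0.623] [[0.985, -0.171, 0.009], [-0.053, -0.355, -0.933], [0.163, 0.919, -0.359]]
```

View pics/scene0.png

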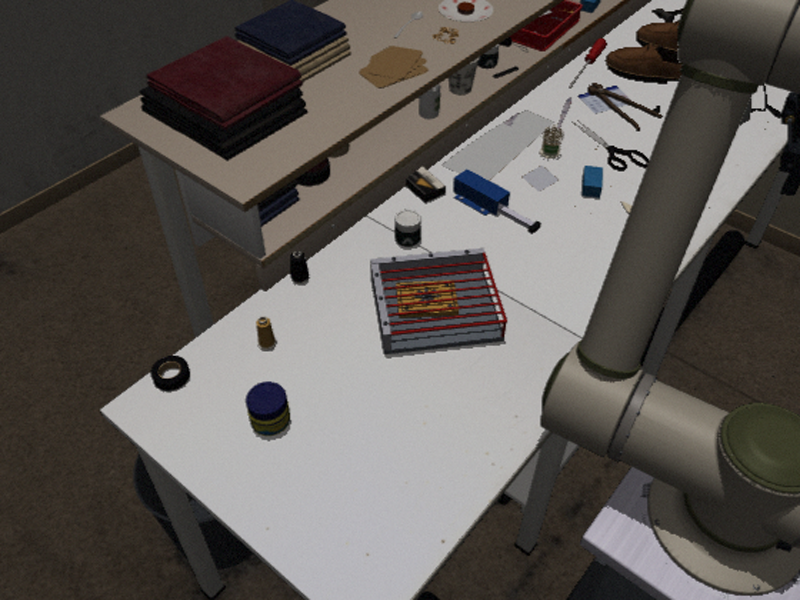

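View pics/side0.png

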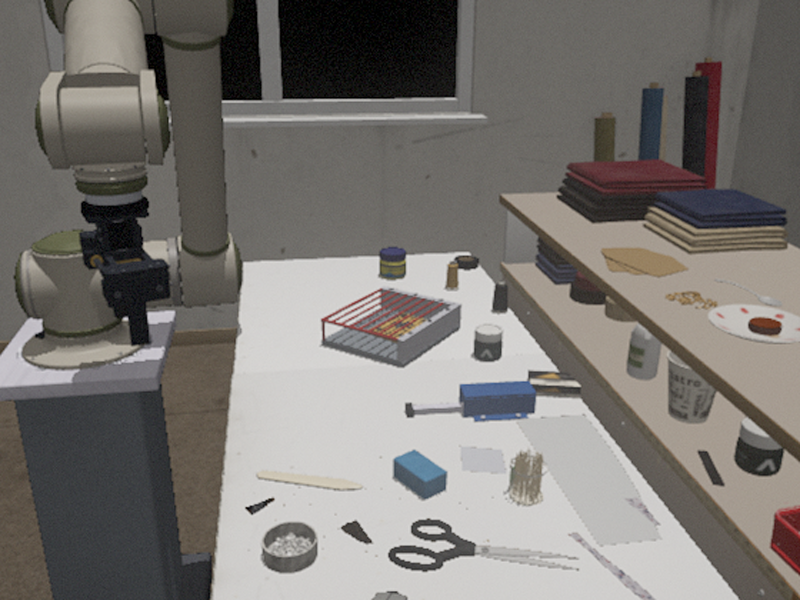

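Scene (800x600): bed around (370-505, 250-355), corner post at about (505,340); dock at (455-510,172-210), nose at (535,226); jars at (268,408) and (408,228); spool at (264,332). Side view agrees, with the nose at (408,409). Next I enlarge the crops.

Run:
```python
from rig import read_camera
import cv2,numpy as np
c=read_camera("scene")["frame"][:,:,::-1]
s=read_camera("side")["frame"][:,:,::-1]
a=cv2.resize(c[165:255,250:370],(800,600),interpolation=cv2.INTER_CUBIC)
cv2.imwrite("pics/bed1.png",a)   # x6.667, off (250,165)
b=cv2.resize(c[110:170,305:385],(400,300),interpolation=cv2.INTER_CUBIC) #x5
d=cv2.resize(s[190:310,215:375],(800,600),interpolation=cv2.INTER_CUBIC) #x5
e=np.vstack([np.hstack([b,b*0]),0*d[:300]]);
e[300:600,0:800]=d[300:600]; e[:300,400:]=d[0:300,200:600] if 0 else 0
cv2.imwrite("pics/dock1.png",e); cv2.imwrite("pics/side1.png",d)
```

```text
(no output)
```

View pics/bed1.png

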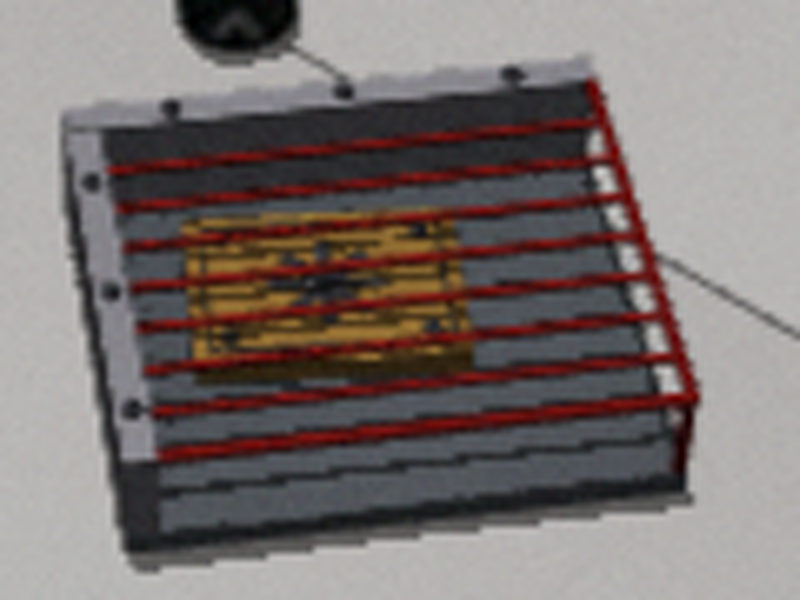

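View pics/dock1.png

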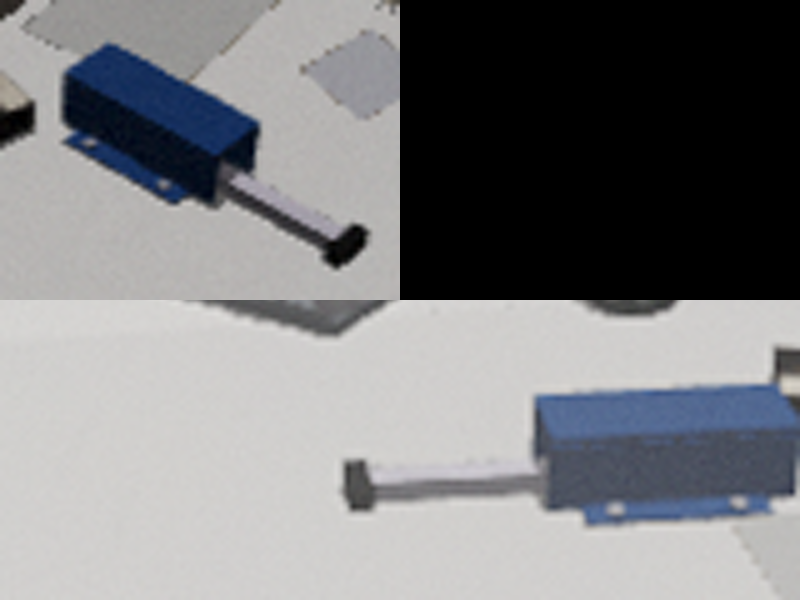

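Bed crop: inner fence corner at (103,128), x-fence end (592,82), y-fence end (158,460), bed's near corner (690,500), plate top corners (190,213), (458,207), (472,358), (197,367). Dock crop: dock roof corners at (218,157), (258,127), (65,72), (110,45); nose about (345,245). In the side crop the nose is at (357,485).

```bash
cat > h.py <<'E'
import numpy as np
from scipy.optimize import least_squares
from scipy.spatial.transform import Rotation as Ro
from rig import observe, read_camera
def px(c,X,fish=False):
    X=np.atleast_2d(X); p=X@c["R"].T+c["t"]; K=c["intrinsics"]
    if fish:
        r=np.hypot(p[:,0],p[:,1]); th=np.arctan2(r,p[:,2]); p=np.c_[p[:,:2]/r[:,None]*th[:,None],np.ones(len(p))]
        return (p@K.T)[:,:2]
    q=p@K.T; return q[:,:2]/q[:,2:]
def place(P,L):  # P x,y,yaw ; L local pts
    L=np.atleast_2d(L); return L@Ro.from_euler("z",P[2]).as_matrix().T+[P[0],P[1],0]
def fit(obs,P0,fish=False): # obs: list of (cam, local pts, pixels)
    f=lambda P:np.concatenate([(px(c,place(P,np.array(L,float)),fish)-np.array(U)).ravel() for c,L,U in obs])
    s=least_squares(f,P0,loss="soft_l1"); return s.x, f(s.x).reshape(-1,2)
def un(U,s,off): return (np.array(U,float)+.5)/s-.5+np.array(off)
def tooldelta(T,Rt,o=None): # world target pos, rotation -> jog units
    o=o or observe(); R0=Ro.from_quat(np.roll(o["eef_rot"],-1))
    return (R0.inv().apply(np.array(T)-o["tool_pos"])/.25).round(3),((R0.inv()*Rt).as_rotvec()/np.pi).round(3)
E
python3 - <<'E'
from h import *
c=read_camera("scene");s=read_camera("side")
b,r=fit([(c,[[0,0,.056],[0,-.205,.056],[-.175,0,.056],[-.175,-.205,0]],un([[103,128],[592,82],[158,460],[690,500]],20/3,(250,165)))],[.5,0,-.78]); print("bed",b.round(4),r.round(1).tolist())
# plate in world at z .024
p,r=fit([(c,[[.04,.055,.024],[.04,-.055,.024],[-.04,-.055,.024],[-.04,.055,.024]],un([[190,213],[458,207],[472,358],[197,367]],20/3,(250,165)))],[b[0]-.08,b[1],b[2]]); print("plate",p.round(4),r.round(1).tolist())
pb=Ro.from_euler("z",-b[2]).apply([p[0]-b[0],p[1]-b[1],0]);print("plate in bed",pb.round(4),p[2]-b[2])
# dock: local +x into sleeve; +y left
d,r=fit([(c,[[0,.022,.039],[0,-.022,.039],[.118,.022,.039],[.118,-.022,.039]],un([[218,157],[258,127],[65,72],[110,45]],5,(305,110))),
 (s,[[0,.022,.039],[0,-.022,.039],[0,-.022,0],[.118,-.022,.039]],un([[537,396],[551,440],[546,508],[798,430]],5,(215,190)))],[.55,-.3,0]); print("dock",d.round(4),r.round(1).tolist())
# pusher: +x points to handle (world +x)
q,r=fit([(c,[[0,.015,0],[0,-.015,0],[0,-.015,.012],[0,.015,.012]],un([[335,267],[366,245],[367,230],[337,250]],5,(305,110))),
 (s,[[0,.015,.012],[0,-.015,.012],[0,-.015,0],[.012,-.015,0]],un([[345,461],[350,480],[350,508],[373,509]],5,(215,190)))],[.45,-.3,d[2]]); print("pusher",q.round(4),r.round(1).tolist())
E
```

```text
bed [ 0.7124 -0.0369 -0.7316] [[-0.5, 0.3], [1.1, -0.1], [0.1, 0.1], [-0.5, -0.3]]
plate [ 0.6069 -0.0538 -0.8399] [[-0.3, 0.4], [0.1, 0.4], [0.7, -0.2], [-0.4, -0.6]]
plate in bed [-0.0672 -0.083   0.    ] -0.10825498739425055
dock [ 0.6535 -0.3676 -0.064 ] [[-0.6, 0.2], [0.6, -0.6], [-0.2, -0.0], [0.1, -1.0], [-0.9, -0.5], [-0.5, -0.5], [-0.1, 1.0], [0.9, -0.7]]
pusher [ 0.5647 -0.3612 -0.0968] [[-0.3, 0.9], [-0.2, 0.5], [0.2, 0.5], [-0.1, 1.2], [0.1, -0.4], [0.0, 2.1], [0.0, 1.1], [0.6, 0.8]]
```

```bash
cat >> h.py <<'E'
def down(psi): # tool z down, tool x at world angle psi
    return Ro.from_euler("z",psi)*Ro.from_euler("x",np.pi)
def psi():
    o=observe();R=Ro.from_quat(np.roll(o["eef_rot"],-1)).as_matrix();return np.arctan2(R[1,0],R[0,0])
E
python3 -c "
from h import *
print(tooldelta([.6095,-.365,.13],down(3.05)),psi())"
```

```text
(array([1.788, 0.009, 0.434]), array([ 0.   , -0.   , -0.859])) 0.3507688001512596
```

Emit:
jog_arm --dr '[[0, 0, -0.47], [0, 0, -0.47], [0, 0, -0.47], [0, 0, -0.47], [0, 0, -0.47], [0, 0, -0.47], [0, 0, -0.47], [0, 0, -0.47], [0, 0, -0.47], [0, 0, -0.47]]' --xyz '[[1, 0, 0.2], [1, 0, 0.2], [1, 0, 0.2], [1, 0, 0.2], [1, 0, 0.2], [1, 0, 0.2], [1, 0, 0.2], [1, 0, 0.2], [1, 0, 0.2], [1, 0, 0.2]]' --grip '[-1, -1, -1, -1, -1, -1, -1, -1, -1, -1]'

```text
time_s: 1.3
tool_pos: [0.4238, -0.4305, 0.1886]
eef_rot: [-0.0, 0.608, 0.794, 0.0]
wrist_force: [0.4, -0.1, 0.4]
finger_gap: 1.003
grip_force: 0.0
```

```bash
python3 -c "
from h import *
print(tooldelta([.6095,-.365,.13],down(3.05)),psi())"
```

```text
(array([0.06 , 0.785, 0.234]), array([ 0.   , -0.   , -0.387])) 1.8334249118593848
```

Emit:
jog_arm --dr '[[0, 0, -0.387], [0, 0, -0.387], [0, 0, -0.387], [0, 0, -0.387], [0, 0, -0.387], [0, 0, -0.387], [0, 0, -0.387], [0, 0, -0.387], [0, 0, -0.387], [0, 0, -0.387]]' --xyz '[[0.06, 0.785, 0.234], [0.06, 0.785, 0.234], [0.06, 0.785, 0.234], [0.06, 0.785, 0.234], [0.06, 0.785, 0.234], [0.06, 0.785, 0.234], [0.06, 0.785, 0.234], [0.06, 0.785, 0.234], [0.06, 0.785, 0.234], [0.06, 0.785, 0.234]]' --grip '[-1, -1, -1, -1, -1, -1, -1, -1, -1, -1]'

```text
time_s: 2.3
tool_pos: [0.6097, -0.3663, 0.1301]
eef_rot: [-0.0, 0.051, 0.999, 0.0]
wrist_force: [-0.8, -0.1, -0.3]
finger_gap: 0.999
grip_force: 0.0
```

Run:
```python
from h import *
import cv2
c=read_camera("wrist");print(c["intrinsics"].tolist(),(-c["R"].T@c["t"]),c["R"].round(2).tolist(),observe()["tool_pos"],psi())
f=c["frame"][:,:,::-1]
P=place([.5647,-.3612,-.09],[[0,0,.012],[.09,0,.012],[0,.015,.012],[0,-.015,.012]]);print(px(c,P,True))
cv2.imwrite("pics/w1.png",cv2.resize(f,(800,600),interpolation=cv2.INTER_CUBIC))
```

```text
[[325.19226210127806, 0.0, 281.0400870540014], [0.0, 325.19226210127806, 210.894476027316], [0.0, 0.0, 1.0]] [ 0.54197964 -0.36027796  0.27502226] [[0.1, 0.99, -0.0], [0.96, -0.1, 0.26], [0.26, -0.03, -0.96]] [ 0.60976699 -0.36625951  0.13015554] 3.0397066658489527
[[282.86893229 152.34463843]
 [284.00030858 255.98319867]
 [301.42046601 152.19186638]
 [264.30995878 152.62375902]]
```

View pics/w1.png

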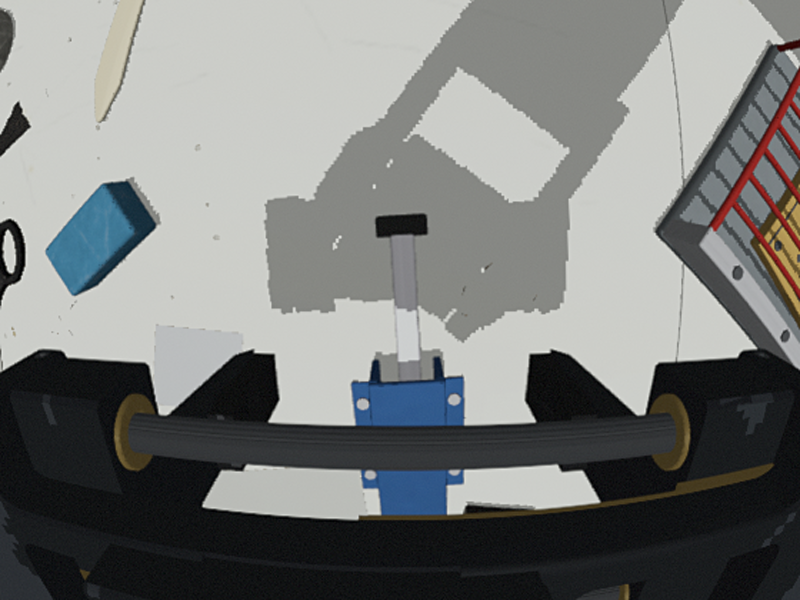

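Wrist view: nose front edge from (376,216) to (427,214); shank centre line runs from (403,236) to (410,376); dock is straight behind it. All within about 2 px of my estimate.

Run:
```python
from h import *
c=read_camera("wrist")
U=un([[376,217],[427,215],[403,236],[410,376]],10/7,(0,0))
q,r=fit([(c,[[0,-.015,.012],[0,.015,.012],[.012,0,.012],[.087,0,.012]],U)],[.565,-.361,-.09],True);print(q,r.round(1).tolist())
T=place(q,[[.045,0,0]])[0];print(T,tooldelta([T[0],T[1],.004],down(q[2]+np.pi)))
```

```text
[ 0.56358846 -0.36256768 -0.04592247] [[-0.5, 0.5], [0.9, -0.2], [-0.1, 0.7], [-0.1, -11.4]]
[ 0.60854102 -0.36463346  0.        ] (array([0.005, 0.006, 0.505]), array([ 0.   , -0.   , -0.018]))
```

Emit:
jog_arm --dr '[[0, 0, -0.018], [0, 0, -0.018], [0, 0, -0.018], [0, 0, -0.018], [0, 0, -0.018], [0, 0, -0.018], [0, 0, -0.018], [0, 0, -0.018], [0, 0, -0.018], [0, 0, -0.018], [0, 0, -0.018]]' --xyz '[[0, 0.006, 0.2], [0, 0.006, 0.36], [0, 0.006, 0.45], [0, 0.006, 0.5], [0, 0.006, 0.505], [0, 0.006, 0.505], [0, 0.006, 0.505], [0, 0.006, 0.505], [0, 0.006, 0.505], [0, 0.006, 0.505], [0, 0.006, 0.505]]' --grip '[-1, -1, -1, -1, 1, 1, 1, 1, 1, 1, 1]' --newtons 30

```text
time_s: 3.5
tool_pos: [0.61, -0.3648, 0.0042]
eef_rot: [0.0, 0.021, 1.0, -0.0]
wrist_force: [0.8, 0.0, -0.2]
finger_gap: 0.388
grip_force: 0.0
```

Emit:
jog_arm --dr '[[0, 0, 0], [0, 0, 0], [0, 0, 0], [0, 0, 0], [0, 0, 0], [0, 0, 0]]' --xyz '[[0, 0, 0], [0, 0, 0], [0, 0, 0], [0, 0, -0.008], [0.02, 0, -0.012], [0.06, 0, -0.012]]' --grip '[1, 1, 1, 1, 1, 1]'

```text
time_s: 4.1
tool_pos: [0.5948, -0.364, 0.007]
eef_rot: [0.0, 0.021, 1.0, -0.0]
wrist_force: [-0.5, 0.2, -0.7]
finger_gap: 0.152
grip_force: 30.0
```

Emit:
jog_arm --dr '[[0, 0, 0], [0, 0, 0], [0, 0, 0], [0, 0, 0], [0, 0, 0], [0, 0, 0], [0, 0, 0], [0, 0, 0], [0, 0, 0], [0, 0, 0], [0, 0, 0]]' --xyz '[[0.08, 0, 0], [0.16, 0, 0], [0.24, 0, 0], [0.32, 0, 0], [0.4, 0, 0], [0.5, 0, 0], [0.6, 0, 0], [0.68, 0, 0], [0.72, 0, 0], [0.72, 0, 0.004], [0.72, 0, 0.011]]' --grip '[1, 1, 1, 1, 1, 1, 1, 1, 1, 1, 1]'

```text
time_s: 5.2
tool_pos: [0.4157, -0.357, 0.0044]
eef_rot: [0.0, 0.021, 1.0, -0.0]
wrist_force: [-0.2, -1.7, -1.0]
finger_gap: 0.157
grip_force: 30.0
```

Emit:
jog_arm --dr '[[0, 0, 0], [0, 0, 0], [0, 0, 0], [0, 0, 0], [0, 0, 0], [0, 0, 0], [0, 0, 0], [0, 0, 0], [0, 0, 0], [0, 0, 0], [0, 0, 0]]' --xyz '[[0, 0, 0], [0, 0, 0], [0, 0, 0], [0, 0, -0.1], [0, 0, -0.25], [0, 0, -0.4], [-0.15, 0, -0.4], [-0.3, 0, -0.4], [-0.45, 0, -0.4], [-0.488, 0, -0.4], [-0.488, 0, -0.4]]' --grip '[-1, -1, -1, -1, -1, -1, -1, -1, -1, -1, -1]'

```text
time_s: 6.3
tool_pos: [0.5377, -0.3613, 0.1037]
eef_rot: [-0.0, 0.02, 1.0, 0.0]
wrist_force: [-0.1, 0.4, -0.8]
finger_gap: 1.005
grip_force: 0.0
```

Run:
```python
from h import *
import cv2
c=read_camera("wrist");o=observe();print(o["tool_pos"],psi(),o["joint_pos"].round(2))
f=c["frame"][:,:,::-1]
print(px(c,place([.371,-.3551,-.042],[[0,0,.012],[.134,0,.026],[.2,0,.026]]),True)*10/7)
cv2.imwrite("pics/w2.png",cv2.resize(f,(800,600),interpolation=cv2.INTER_CUBIC))
```

```text
[ 0.53661257 -0.36142767  0.10378177] 3.1003452044237383 [-0.78  0.66  1.2  -0.    1.28 -2.3 ]
[[402.11645079  -6.00055431]
 [401.8694164  250.6327279 ]
 [401.71414703 375.98925021]]
```

View pics/w2.png

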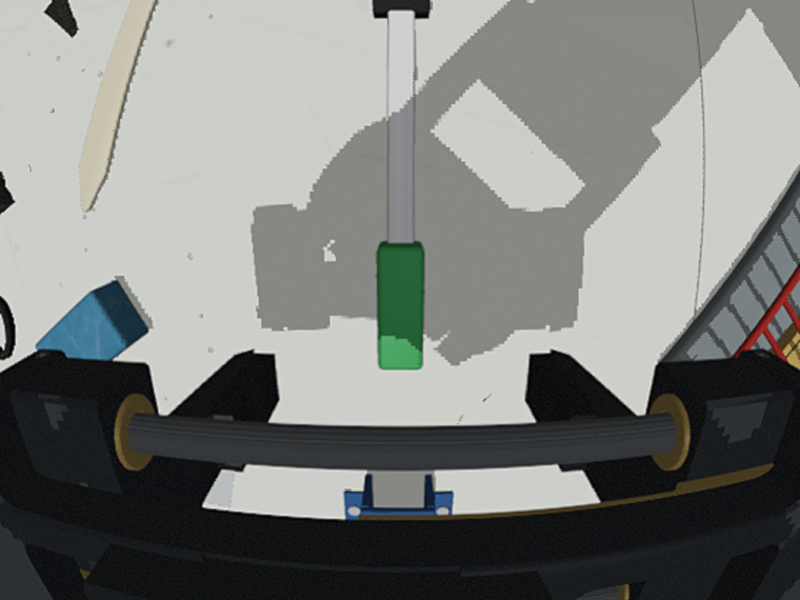

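Wrist view: the handle runs from (401,243) to (401,370), straight along the tool axis and about 3 mm nearer the nose than I expected. I'll shift 3 mm and grip it.

Emit:
jog_arm --dr '[[0, 0, 0], [0, 0, 0], [0, 0, 0], [0, 0, 0], [0, 0, 0], [0, 0, 0], [0, 0, 0], [0, 0, 0], [0, 0, 0], [0, 0, 0], [0, 0, 0], [0, 0, 0]]' --xyz '[[0.012, 0, 0.16], [0.012, 0, 0.28], [0.012, 0, 0.36], [0.012, 0, 0.402], [0.012, 0, 0.402], [0.012, 0, 0.402], [0.012, 0, 0.402], [0.012, 0, 0.402], [0.012, 0, 0.402], [0.012, 0, 0.402], [0.012, 0, 0.402], [0.012, 0, 0.402]]' --grip '[-1, -1, -1, -1, 1, 1, 1, 1, 1, 1, 1, 1]' --newtons 50

```text
time_s: 7.55
tool_pos: [0.534, -0.3616, 0.0038]
eef_rot: [-0.0, 0.021, 1.0, 0.0]
wrist_force: [0.3, -0.4, 1.0]
finger_gap: 0.296
grip_force: 0.0
```

Run:
```python
from h import *
print(observe()["finger_gap"],observe()["grip_force"],psi())
b=[.7124,-.0369,-.7316]
T=place(b,[[-.067,-.39,0]])[0];print(T,tooldelta([T[0],T[1],.1],down(b[2]+np.pi/2)))
```

```text
0.29583587120273686 0.0 3.0997072172532887
[ 0.40200105 -0.28234143  0.        ] (array([ 0.541,  0.295, -0.385]), array([ 0.  , -0.  ,  0.72]))
```

Emit:
jog_arm --dr '[[0, 0, 0], [0, 0, 0], [0, 0, 0], [0, 0, 0], [0, 0, 0], [0, 0, 0.04], [0, 0, 0.08], [0, 0, 0.12], [0, 0, 0.16], [0, 0, 0.2], [0, 0, 0.24], [0, 0, 0.28]]' --xyz '[[0, 0, 0], [0, 0, 0], [0, 0, -0.08], [0, 0, -0.2], [0, 0, -0.36], [0.05, 0.03, -0.385], [0.1, 0.06, -0.385], [0.15, 0.09, -0.385], [0.2, 0.12, -0.385], [0.25, 0.15, -0.385], [0.3, 0.18, -0.385], [0.35, 0.2, -0.385]]' --grip '[1, 1, 1, 1, 1, 1, 1, 1, 1, 1, 1, 1]'

```text
time_s: 8.75
tool_pos: [0.4481, -0.3074, 0.0999]
eef_rot: [-0.0, 0.447, 0.895, 0.0]
wrist_force: [0.2, -0.8, -1.3]
finger_gap: 0.266
grip_force: 50.0
```

Run:
```python
from h import *
b=[.7124,-.0369,-.7316]
T=place(b,[[-.067,-.39,0]])[0];print(observe()["grip_force"],tooldelta([T[0],T[1],.1],down(b[2]+np.pi/2)))
```

```text
49.99537160620093 (array([ 0.191, -0.087, -0.   ]), array([-0.   , -0.   ,  0.438]))
```

Emit:
jog_arm --dr '[[0, 0, 0.045], [0, 0, 0.09], [0, 0, 0.135], [0, 0, 0.18], [0, 0, 0.225], [0, 0, 0.27], [0, 0, 0.315], [0, 0, 0.36], [0, 0, 0.4], [0, 0, 0.438], [0, 0, 0.438]]' --xyz '[[0.02, -0.01, 0], [0.04, -0.02, 0], [0.06, -0.03, 0], [0.08, -0.04, 0], [0.1, -0.05, 0], [0.12, -0.06, 0], [0.14, -0.07, 0], [0.16, -0.08, 0], [0.18, -0.087, 0], [0.191, -0.087, 0], [0.191, -0.087, 0]]' --grip '[1, 1, 1, 1, 1, 1, 1, 1, 1, 1, 1]'

```text
time_s: 9.85
tool_pos: [0.4022, -0.2828, 0.1]
eef_rot: [-0.0, 0.912, 0.409, -0.0]
wrist_force: [0.3, 0.6, -2.0]
finger_gap: 0.267
grip_force: 50.0
```

Run:
```python
from h import *
import cv2
c=read_camera("wrist");o=observe();print(o["tool_pos"],psi(),o["joint_pos"].round(2))
f=c["frame"][:,:,::-1]
b=[.7124,-.0369,-.7316]
n=[[0,0,.056],[0,-.205,.056],[-.175,0,.056],[-.175,-.205,0],[0,-.205,0.012],[-.175,0,0.012]]
print((px(c,place(b,n),True)*10/7).round())
p=[.6069,-.0538,-.8399]
print((px(c,place(p,[[.04,.055,.024],[.04,-.055,.024],[-.04,-.055,.024],[-.04,.055,.024]]),True)*10/7).round())
cv2.imwrite("pics/w3.png",cv2.resize(f,(800,600),interpolation=cv2.INTER_CUBIC))
```

```text
[ 0.40242769 -0.28301133  0.09999713] 0.8466599489438686 [-0.85  0.44  1.66 -0.    1.04 -0.13]
[[ 514. -298.]
 [ 554.  -71.]
 [ 227. -287.]
 [ 211.  -16.]
 [ 529.  -34.]
 [ 244. -247.]]
[[ 476. -247.]
 [ 466. -140.]
 [ 317. -149.]
 [ 348. -256.]]
```

View pics/w3.png

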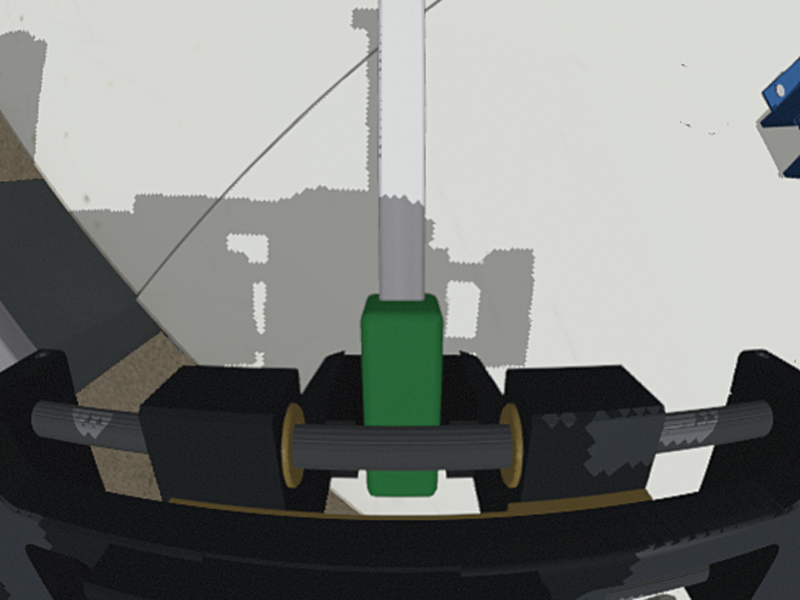

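Emit:
jog_arm --dr '[[0, 0, 0], [0, 0, 0], [0, 0, 0], [0, 0, 0], [0, 0, 0], [0, 0, 0], [0, 0, 0], [0, 0, 0], [0, 0, 0]]' --xyz '[[0, 0, 0.15], [0, 0, 0.28], [0, 0, 0.32], [0, 0, 0.328], [0.02, 0, 0.328], [0.08, 0, 0.328], [0.16, 0, 0.328], [0.24, 0, 0.328], [0.28, 0, 0.328]]' --grip '[1, 1, 1, 1, 1, 1, 1, 1, 1]'

```text
time_s: 10.8
tool_pos: [0.4504, -0.23, 0.0194]
eef_rot: [0.001, 0.912, 0.41, 0.001]
wrist_force: [-0.5, -0.6, -0.5]
finger_gap: 0.268
grip_force: 50.0
```

```bash
cat >> h.py <<'E'
B=[.7124,-.0369,-.7316]
def bedc(): return Ro.from_euler("z",-B[2]).apply(observe()["tool_pos"]-[B[0],B[1],0]).round(4)
E
python3 - <<'E'
from h import *
import cv2
print(bedc(),psi()-B[2]-np.pi/2)
a=read_camera("scene")["frame"][:,:,::-1];s=read_camera("side")["frame"][:,:,::-1]
A=cv2.resize(a[165:255,250:370],(800,600),interpolation=cv2.INTER_CUBIC)
S=cv2.resize(s[195:260,205:330],(800,416),interpolation=cv2.INTER_CUBIC)
cv2.imwrite("pics/y1.png",A)
E
```

```text
[-0.0659 -0.3187  0.0194] 0.006754361128293196
```

View pics/y1.png

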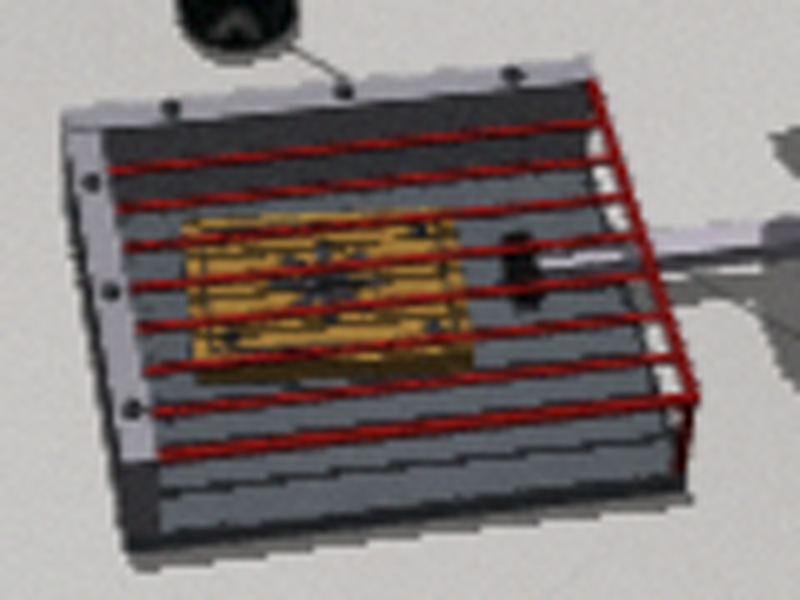

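Nose is inside at (508,270), pointed at the plate's short edge (458,207)-(472,358), and the plate hasn't moved. Now the push, in small steps.

Emit:
jog_arm --dr '[[0, 0, 0], [0, 0, 0], [0, 0, 0], [0, 0, 0], [0, 0, 0], [0, 0, 0], [0, 0, 0], [0, 0, 0], [0, 0, 0], [0, 0, 0]]' --xyz '[[0.02, 0, 0.004], [0.04, 0, 0.004], [0.055, 0, 0.004], [0.07, 0, 0.004], [0.085, 0, 0.004], [0.1, 0, 0.004], [0.11, 0, 0.004], [0.12, 0, 0.004], [0.13, 0, 0.004], [0.13, 0, 0.004]]' --grip '[1, 1, 1, 1, 1, 1, 1, 1, 1, 1]'

```text
time_s: 11.9
tool_pos: [0.4708, -0.2062, 0.017]
eef_rot: [-0.0, 0.912, 0.41, 0.0]
wrist_force: [0.2, 0.3, -1.5]
finger_gap: 0.27
grip_force: 50.0
```

Run:
```python
from h import *
print(bedc(),psi()-B[2]-np.pi/2,Ro.from_euler("z",-B[2]).apply(observe()["wrist_force"]))
```

```text
[-0.0667 -0.2874  0.017 ] 0.005071673772145013 [-0.07200396  0.3694112  -1.51168551]
```

Emit:
jog_arm --dr '[[0, 0, 0], [0, 0, 0], [0, 0, 0]]' --xyz '[[0.007, 0, 0], [0.014, 0, 0], [0.02, 0, 0]]' --grip '[1, 1, 1]'

```text
time_s: 12.2
tool_pos: [0.474, -0.2027, 0.017]
eef_rot: [0.0, 0.912, 0.41, 0.0]
wrist_force: [-0.7, -1.9, -0.9]
finger_gap: 0.265
grip_force: 50.0
```

Run:
```python
from h import *
import cv2
print(bedc(),Ro.from_euler("z",-B[2]).apply(observe()["wrist_force"]))
a=read_camera("scene")["frame"][:,:,::-1]
cv2.imwrite("pics/y2.png",cv2.resize(a[165:255,250:370],(800,600),interpolation=cv2.INTER_CUBIC))
```

```text
[-0.0666 -0.2827  0.017 ] [ 0.73724345 -1.93043215 -0.8639131 ]
```

View pics/y2.png

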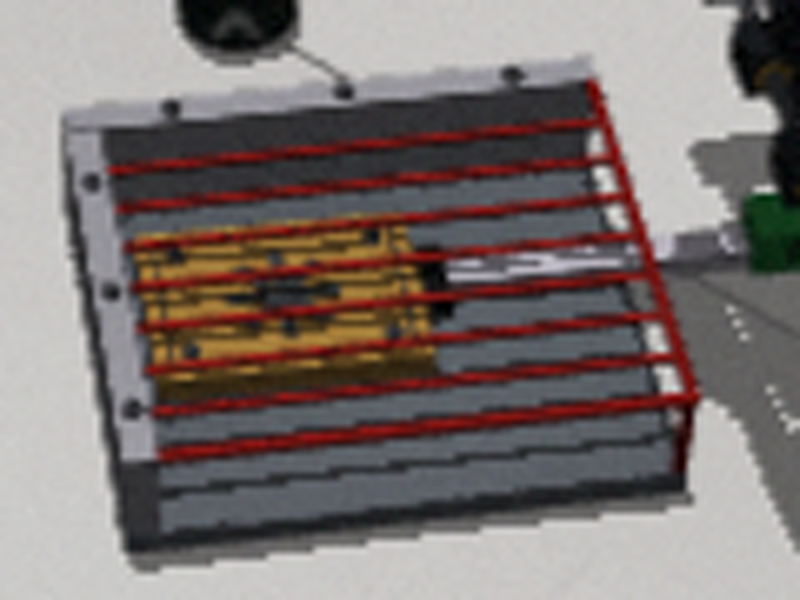

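Plate is now square to the bed, its left edge at about (135-150,235-385), some 5 mm off the y fence, with the nose against its right edge. The rest goes in fine steps.

Emit:
jog_arm --dr '[[0, 0, 0], [0, 0, 0], [0, 0, 0], [0, 0, 0]]' --xyz '[[0.004, 0, 0], [0.008, 0, 0], [0.012, 0, 0], [0.015, 0, 0]]' --grip '[1, 1, 1, 1]'

```text
time_s: 12.65
tool_pos: [0.4764, -0.1999, 0.017]
eef_rot: [-0.0, 0.912, 0.41, -0.0]
wrist_force: [-1.0, -1.8, -2.3]
finger_gap: 0.268
grip_force: 50.0
```

Emit:
jog_arm --dr '[[0, 0, 0], [0, 0, 0]]' --xyz '[[0.003, 0, 0], [0.005, 0, 0]]' --grip '[1, 1]'

```text
time_s: 12.85
tool_pos: [0.4773, -0.1989, 0.017]
eef_rot: [-0.0, 0.912, 0.41, -0.0]
wrist_force: [-1.4, -2.2, -1.5]
finger_gap: 0.266
grip_force: 50.0
```

Emit:
jog_arm --dr '[[0, 0, 0], [0, 0, 0]]' --xyz '[[0.003, 0, 0], [0.005, 0, 0]]' --grip '[1, 1]'

```text
time_s: 13.05
tool_pos: [0.4781, -0.198, 0.017]
eef_rot: [-0.0, 0.912, 0.41, -0.0]
wrist_force: [-0.7, -1.8, -1.9]
finger_gap: 0.271
grip_force: 50.0
```

Emit:
jog_arm --dr '[[0, 0, 0], [0, 0, 0]]' --xyz '[[0.002, 0, 0], [0.004, 0, 0]]' --grip '[1, 1]'

```text
time_s: 13.25
tool_pos: [0.4787, -0.1973, 0.017]
eef_rot: [-0.0, 0.912, 0.41, -0.0]
wrist_force: [-0.5, -2.7, -2.0]
finger_gap: 0.27
grip_force: 50.0
```

Emit:
jog_arm --dr '[[0, 0, 0], [0, 0, 0]]' --xyz '[[0.002, 0, 0], [0.004, 0, 0]]' --grip '[1, 1]'

```text
time_s: 13.45
tool_pos: [0.4794, -0.1965, 0.017]
eef_rot: [-0.0, 0.912, 0.41, -0.0]
wrist_force: [-1.0, -3.0, -0.7]
finger_gap: 0.269
grip_force: 50.0
```

Emit:
jog_arm --dr '[[0, 0, 0], [0, 0, 0]]' --xyz '[[0.002, 0, 0], [0.003, 0, 0]]' --grip '[1, 1]'

```text
time_s: 13.65
tool_pos: [0.4797, -0.1962, 0.017]
eef_rot: [0.0, 0.912, 0.41, -0.0]
wrist_force: [-3.8, -4.6, -2.3]
finger_gap: 0.27
grip_force: 50.0
```

Emit:
jog_arm --dr '[[0, 0, 0], [0, 0, 0]]' --xyz '[[0.001, 0, 0], [0.002, 0, 0]]' --grip '[1, 1]'

```text
time_s: 13.85
tool_pos: [0.4798, -0.1961, 0.017]
eef_rot: [0.0, 0.912, 0.41, -0.001]
wrist_force: [-6.8, -7.4, -1.6]
finger_gap: 0.268
grip_force: 50.0
```

Run:
```python
from h import *
print(bedc(),psi()-B[2]-np.pi/2,Ro.from_euler("z",-B[2]).apply(observe()["wrist_force"]))
```

```text
[-0.0668 -0.2739  0.017 ] 0.005166672041056142 [ -0.16574619 -10.03975701  -1.58359099]
```

Seated on the y fence at 10 N. Now I withdraw, lift, and go round to the x side.

Emit:
jog_arm --dr '[[0, 0, 0], [0, 0, 0], [0, 0, 0], [0, 0, 0], [0, 0, 0], [0, 0, 0], [0, 0, 0], [0, 0, 0], [0, 0, 0]]' --xyz '[[-0.02, 0, 0], [-0.1, 0, 0], [-0.2, 0, 0], [-0.3, 0, 0], [-0.4, 0, 0], [-0.5, 0, 0], [-0.5, 0, 0], [-0.5, 0, -0.2], [-0.5, 0, -0.4]]' --grip '[1, 1, 1, 1, 1, 1, 1, 1, 1]'

```text
time_s: 14.75
tool_pos: [0.397, -0.2881, 0.1174]
eef_rot: [-0.002, 0.912, 0.409, -0.0]
wrist_force: [0.7, -1.0, -1.5]
finger_gap: 0.271
grip_force: 50.0
```

Run:
```python
from h import *
T=place(B,[[-.375,-.055,0]])[0]
print(bedc(),psi()-B[2]-np.pi/2,T,tooldelta([T[0],T[1],.12],down(B[2])))
c=read_camera("scene");import cv2
cv2.imwrite("pics/y3.png",cv2.resize(c["frame"][165:255,250:370,::-1],(800,600),interpolation=cv2.INTER_CUBIC))
```

```text
[-0.0669 -0.3976  0.1174] 0.004548835628925385 [0.39661672 0.17269704 0.        ] (array([ 1.376, -1.226, -0.004]), array([-0.001,  0.001,  0.501]))
```

Emit:
jog_arm --dr '[[0, 0, 0.02], [0, 0, 0.06], [0, 0, 0.1], [0, 0, 0.14], [0, 0, 0.18], [0, 0, 0.22], [0, 0, 0.25], [0, 0, 0.28], [0, 0, 0.31]]' --xyz '[[0.05, -0.045, 0], [0.16, -0.14, 0], [0.27, -0.24, 0], [0.38, -0.34, 0], [0.49, -0.44, 0], [0.6, -0.54, 0], [0.7, -0.63, 0], [0.8, -0.71, 0], [0.9, -0.8, 0]]' --grip '[1, 1, 1, 1, 1, 1, 1, 1, 1]'

```text
time_s: 15.7
tool_pos: [0.3972, 0.014, 0.117]
eef_rot: [-0.0, 0.998, -0.067, 0.0]
wrist_force: [0.3, 0.7, -1.6]
finger_gap: 0.266
grip_force: 50.0
```

Run:
```python
from h import *
T=place(B,[[-.375,-.055,0]])[0]
print(observe()["joint_pos"].round(2),tooldelta([T[0],T[1],.12],down(B[2])))
```

```text
[-0.27  0.27  1.89  0.    0.98  1.44] (array([-0.087, -0.629, -0.012]), array([-0.  , -0.  ,  0.19]))
```

Emit:
jog_arm --dr '[[0, 0, 0.04], [0, 0, 0.08], [0, 0, 0.12], [0, 0, 0.16], [0, 0, 0.19], [0, 0, 0.19], [0, 0, 0.19]]' --xyz '[[-0.02, -0.12, 0], [-0.04, -0.26, 0], [-0.06, -0.4, 0], [-0.08, -0.54, 0], [-0.087, -0.62, 0], [-0.087, -0.629, 0], [-0.087, -0.629, 0]]' --grip '[1, 1, 1, 1, 1, 1, 1]'

```text
time_s: 16.4
tool_pos: [0.3957, 0.1711, 0.1168]
eef_rot: [-0.0, 0.935, -0.354, -0.0]
wrist_force: [0.0, -0.3, -1.3]
finger_gap: 0.266
grip_force: 50.0
```

Run:
```python
from h import *
print(observe()["joint_pos"].round(2),bedc(),psi()-B[2])
```

```text
[0.13 0.32 1.8  0.   1.02 2.43] [-0.3746 -0.0568  0.1168] 0.008657228732825262
```

Emit:
jog_arm --dr '[[0, 0, 0], [0, 0, 0], [0, 0, 0], [0, 0, 0], [0, 0, 0], [0, 0, 0], [0, 0, 0], [0, 0, 0], [0, 0, 0], [0, 0, 0]]' --xyz '[[0, 0, 0.16], [0, 0, 0.32], [0, 0, 0.39], [0, 0, 0.4], [0, 0, 0.4], [0.06, 0, 0.4], [0.14, 0, 0.4], [0.22, 0, 0.4], [0.3, 0, 0.4], [0.34, 0, 0.4]]' --grip '[1, 1, 1, 1, 1, 1, 1, 1, 1, 1]'

```text
time_s: 17.4
tool_pos: [0.462, 0.1125, 0.0182]
eef_rot: [-0.001, 0.935, -0.356, 0.002]
wrist_force: [0.1, -0.3, -1.6]
finger_gap: 0.266
grip_force: 50.0
```

Emit:
jog_arm --dr '[[0, 0, 0], [0, 0, 0], [0, 0, 0], [0, 0, 0], [0, 0, 0], [0, 0, 0], [0, 0, 0]]' --xyz '[[0.02, 0, 0], [0.04, 0, 0], [0.06, 0, 0], [0.08, 0, 0], [0.1, 0, 0], [0.12, 0, 0], [0.13, 0, 0]]' --grip '[1, 1, 1, 1, 1, 1, 1]'

```text
time_s: 18.1
tool_pos: [0.4841, 0.0924, 0.017]
eef_rot: [0.0, 0.935, -0.355, -0.0]
wrist_force: [-1.7, 1.6, -1.6]
finger_gap: 0.27
grip_force: 50.0
```

Run:
```python
from h import *
import cv2
print(bedc(),psi()-B[2],Ro.from_euler("z",-B[2]).apply(observe()["wrist_force"]))
c=read_camera("scene")
x=cv2.resize(c["frame"][165:255,250:370,::-1],(600,450),interpolation=cv2.INTER_CUBIC)
cv2.imwrite("pics/x1.png",x)
```

```text
[-0.2563 -0.0563  0.017 ] 0.004794313516670257 [-2.39314237  0.04783976 -1.6024349 ]
```

Pushing normally (2.4 N). About 12 mm to go.

Emit:
jog_arm --dr '[[0, 0, 0], [0, 0, 0], [0, 0, 0], [0, 0, 0], [0, 0, 0]]' --xyz '[[0.008, 0, 0], [0.016, 0, 0], [0.024, 0, 0], [0.03, 0, 0], [0.034, 0, 0]]' --grip '[1, 1, 1, 1, 1]'

```text
time_s: 18.65
tool_pos: [0.4903, 0.0869, 0.017]
eef_rot: [-0.0, 0.935, -0.355, -0.0]
wrist_force: [-1.9, 0.7, -1.6]
finger_gap: 0.272
grip_force: 50.0
```

Emit:
jog_arm --dr '[[0, 0, 0], [0, 0, 0]]' --xyz '[[0.003, 0, 0], [0.005, 0, 0]]' --grip '[1, 1]'

```text
time_s: 18.85
tool_pos: [0.4911, 0.0861, 0.017]
eef_rot: [0.0, 0.935, -0.355, -0.0]
wrist_force: [-2.0, 1.3, -0.8]
finger_gap: 0.266
grip_force: 50.0
```

Emit:
jog_arm --dr '[[0, 0, 0], [0, 0, 0]]' --xyz '[[0.002, 0, 0], [0.004, 0, 0]]' --grip '[1, 1]'

```text
time_s: 19.05
tool_pos: [0.4918, 0.0855, 0.017]
eef_rot: [0.0, 0.935, -0.355, -0.0]
wrist_force: [-1.7, 1.1, -1.4]
finger_gap: 0.269
grip_force: 50.0
```

Emit:
jog_arm --dr '[[0, 0, 0], [0, 0, 0]]' --xyz '[[0.002, 0, 0], [0.004, 0, 0]]' --grip '[1, 1]'

```text
time_s: 19.25
tool_pos: [0.4926, 0.0848, 0.017]
eef_rot: [-0.0, 0.935, -0.355, -0.0]
wrist_force: [-1.7, 1.7, -1.1]
finger_gap: 0.267
grip_force: 50.0
```

Emit:
jog_arm --dr '[[0, 0, 0], [0, 0, 0]]' --xyz '[[0.002, 0, 0], [0.003, 0, 0]]' --grip '[1, 1]'

```text
time_s: 19.45
tool_pos: [0.493, 0.0844, 0.017]
eef_rot: [-0.0, 0.935, -0.355, -0.0]
wrist_force: [-3.3, 3.8, -1.4]
finger_gap: 0.267
grip_force: 50.0
```

Emit:
jog_arm --dr '[[0, 0, 0], [0, 0, 0]]' --xyz '[[0.002, 0, 0], [0.003, 0, 0]]' --grip '[1, 1]'

```text
time_s: 19.65
tool_pos: [0.4929, 0.0843, 0.0168]
eef_rot: [0.0, 0.935, -0.355, -0.001]
wrist_force: [-5.2, 5.4, -0.1]
finger_gap: 0.262
grip_force: 50.0
```

Emit:
jog_arm --dr '[[0, 0, 0], [0, 0, 0]]' --xyz '[[0.001, 0, 0], [0.002, 0, 0]]' --grip '[1, 1]'

```text
time_s: 19.85
tool_pos: [0.4929, 0.0842, 0.0167]
eef_rot: [0.0, 0.935, -0.355, -0.001]
wrist_force: [-6.2, 6.8, 0.2]
finger_gap: 0.27
grip_force: 50.0
```

Run:
```python
from h import *
print(bedc(),psi()-B[2],Ro.from_euler("z",-B[2]).apply(observe()["wrist_force"]))
```

```text
[-0.2442 -0.0566  0.0167] 0.005082856051761175 [-9.16386533  0.85925257  0.23776409]
```

Emit:
jog_arm --dr '[[0, 0, 0], [0, 0, 0]]' --xyz '[[0.002, 0, 0], [0.003, 0, 0]]' --grip '[1, 1]'

```text
time_s: 20.05
tool_pos: [0.4928, 0.084, 0.0166]
eef_rot: [0.0, 0.935, -0.355, -0.002]
wrist_force: [-7.9, 9.5, 0.7]
finger_gap: 0.267
grip_force: 50.0
```

Emit:
jog_arm --dr '[[0, 0, 0]]' --xyz '[[0.0, 0, 0]]' --grip '[1]'

```text
time_s: 20.15
tool_pos: [0.4928, 0.084, 0.0166]
eef_rot: [0.0, 0.935, -0.355, -0.002]
wrist_force: [-7.5, 8.9, 0.8]
finger_gap: 0.27
grip_force: 50.0
```

Emit:
jog_arm --dr '[[0, 0, 0], [0, 0, 0], [0, 0, 0]]' --xyz '[[0, 0, 0], [0, 0, 0], [0, 0, 0]]' --grip '[1, 1, 1]'

```text
time_s: 20.45
tool_pos: [0.4928, 0.084, 0.0166]
eef_rot: [0.0, 0.935, -0.355, -0.002]
wrist_force: [-7.4, 7.6, -0.2]
finger_gap: 0.27
grip_force: 50.0
```

Emit:
jog_arm --dr '[[0, 0, 0], [0, 0, 0], [0, 0, 0], [0, 0, 0], [0, 0, 0], [0, 0, 0], [0, 0, 0], [0, 0, 0]]' --xyz '[[-0.01, 0, 0], [-0.06, 0, 0], [-0.14, 0, 0], [-0.24, 0, 0], [-0.34, 0, 0], [-0.44, 0, 0], [-0.52, 0, 0], [-0.52, 0, 0]]' --grip '[1, 1, 1, 1, 1, 1, 1, 1]'

```text
time_s: 21.25
tool_pos: [0.3956, 0.1705, 0.0172]
eef_rot: [0.0, 0.935, -0.354, -0.0]
wrist_force: [-0.1, 0.3, -1.1]
finger_gap: 0.271
grip_force: 50.0
```

Run:
```python
from h import *
import cv2
print(bedc(),psi()-B[2])
c=read_camera("scene");s=read_camera("side")
W=np.array([[0,0,.024],[-.08,0,.024],[-.08,-.11,.024],[0,-.11,.024]])
K=place(B,W)
A=cv2.resize(c["frame"][165:240,250:350,::-1],(800,600),interpolation=cv2.INTER_CUBIC)
print("scene seated plate corners",((px(c,K)-[250,165]+.5)*8-.5).round().tolist())
S=cv2.resize(s["frame"][195:260,215:330,::-1],(460,260),interpolation=cv2.INTER_CUBIC)
A[340:600,340:800]=S
print("side",((px(s,K)-[215,195])*4+[340,340]).round().tolist())
cv2.imwrite("pics/fin.png",A)
```

```text
[-0.3743 -0.0573  0.0172] 0.007156078058245474
scene seated plate corners [[121.0, 223.0], [152.0, 396.0], [483.0, 362.0], [440.0, 192.0]]
side [[744.0, 452.0], [649.0, 430.0], [567.0, 479.0], [665.0, 504.0]]
```

View pics/fin.png

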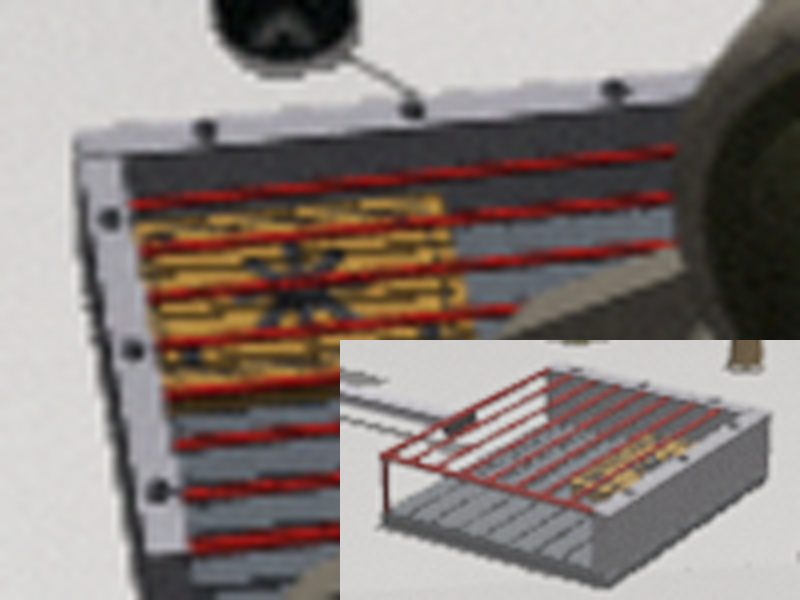

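Plate is in the corner: its right top corner is at (441,196) against (440,192) predicted. The left edge sits under the y-fence's lip and the top edge against the x fence. I'll check numerically that it didn't drift in y.

Run:
```python
from h import *
import cv2
c=read_camera("scene")
x=cv2.resize(c["frame"][165:255,250:370,::-1],(800,600),interpolation=cv2.INTER_CUBIC)
# sample along bed y at fixed plate offsets dx from plate centre, at z=.024
def prof(im,xs):
    out=[]
    for xb in xs:
        ys=np.arange(-.13,-.09,.0005)
        u=px(c,place(B,np.c_[np.full(len(ys),xb),ys,np.full(len(ys),.024)]))
        u=((u-[250,165]+.5)*20/3-.5).astype(np.float32)
        v=cv2.remap(im,u[:,0:1],u[:,1:2],cv2.INTER_LINEAR)[:,0].astype(float)
        d=v[:,2]-v[:,0]; k=np.argmax(d>50); out.append((round(ys[k]*1000,1)))
    return out
o=np.arange(-.035,.036,.005)
print(prof(cv2.imread("pics/y3.png"),-.067+o)); print(prof(x,-.04+o))
```

```text
[np.float64(-130.0), np.float64(-109.5), np.float64(-109.5), np.float64(-107.5), np.float64(-111.0), np.float64(-122.5), np.float64(-109.0), np.float64(-101.0), np.float64(-109.0), np.float64(-130.0), np.float64(-109.0), np.float64(-109.5), np.float64(-108.5), np.float64(-130.0), np.float64(-107.5)]
[np.float64(-108.5), np.float64(-108.5), np.float64(-108.5), np.float64(-110.5), np.float64(-122.0), np.float64(-109.5), np.float64(-110.0), np.float64(-109.5), np.float64(-130.0), np.float64(-109.5), np.float64(-108.0), np.float64(-109.0), np.float64(-130.0), np.float64(-130.0), np.float64(-109.5)]
```

Run:
```python
from h import *
def ray(c,u,z):
    d=c["R"].T@np.linalg.solve(c["intrinsics"],[*u,1]);o=-c["R"].T@c["t"];return (o+d*(z-o[2])/d[2]).round(3)
c=read_camera("scene")
print("jar",ray(c,un([267,393],10/7,(0,0)),.064),"edge",ray(c,un([437,578],10/7,(0,0)),0),ray(c,un([540,435],10/7,(0,0)),0))
print((px(c,[[.37,.19,0],[.5,.07,0],[.396,.17,0]])*10/7).round())
```

```text
jar [0.649 0.305 0.064] edge [0.274 0.343 0.   ] [0.29  0.051 0.   ]
[[449. 465.]
 [431. 375.]
 [443. 447.]]
```

The spot below is bare: bench edge at x≈0.28, paste jar at (0.65, 0.31). I lay the pusher down here.

Emit:
jog_arm --dr '[[0, 0, 0], [0, 0, 0], [0, 0, 0], [0, 0, 0], [0, 0, 0]]' --xyz '[[0, 0, 0.02], [0, 0, 0.04], [0, 0, 0.05], [0, 0, 0.053], [0, 0, 0.053]]' --grip '[1, 1, 1, 1, 1]'

```text
time_s: 21.95
tool_pos: [0.3975, 0.1691, 0.0037]
eef_rot: [0.0, 0.935, -0.355, -0.0]
wrist_force: [-0.8, -2.7, 3.0]
finger_gap: 0.272
grip_force: 50.0
```

Emit:
jog_arm --dr '[[0, 0, 0], [0, 0, 0], [0, 0, 0], [0, 0, 0], [0, 0, 0], [0, 0, 0], [0, 0, 0], [0, 0, 0], [0, 0, 0], [0, 0, 0], [0, 0, 0], [0, 0, 0]]' --xyz '[[0, 0, 0], [0, 0, 0], [0, 0, 0], [0, 0, 0], [0, 0, 0], [0, 0, -0.06], [0, 0, -0.2], [0, 0, -0.36], [0, 0, -0.52], [0, 0, -0.6], [0, 0, -0.6], [0, 0, -0.6]]' --grip '[-1, -1, -1, -1, -1, -1, -1, -1, -1, -1, -1, -1]'

```text
time_s: 23.15
tool_pos: [0.3972, 0.1694, 0.1533]
eef_rot: [0.0, 0.935, -0.355, -0.0]
wrist_force: [-0.6, 1.1, -0.1]
finger_gap: 1.004
grip_force: 0.0
```

Run:
```python
from h import *
import cv2
c=read_camera("wrist");f=c["frame"].astype(int)
g=(f[...,1]>f[...,0]+30)&(f[...,1]>f[...,2]+30); v,u=np.nonzero(g);print("green px",g.sum(),u.min(),u.max(),v.min(),v.max())
n=[.3956+.165*np.cos(psi()),.1705+.165*np.sin(psi()),psi()+np.pi]
print(px(c,place(n,[[.134,.012,.026],[.134,-.012,.026],[.2,.012,.026],[.2,-.012,.026]]),True).round())
print(observe()["finger_gap"],observe()["time_s"],observe()["wrist_force"].round(1))
```

```text
green px 1855 268 294 166 239
[[294. 170.]
 [266. 170.]
 [293. 243.]
 [267. 243.]]
1.0020630736600722 23.2 [-0.9  0.4 -0.6]
```

The pusher lies flat where I expected it, and the gripper is clear.

```bash
python3 -c "
from rig import robot
print(robot.close_job())"
```

```text
the job is handed in; nothing more can be done
None
```

The job is handed in at about 23 s: the plate sits flush against both fences, within what the camera can resolve, after a last press of about 12 N. The pusher lies flat on the bare bench, and the arm went nowhere near the jars or the spool.

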